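Seat the jaw model carrier and start the scan touch-free

ROBOT

A 6-joint arm with a two-finger parallel gripper is mounted at the origin on the work surface. World frame = base frame: x ahead of the robot, y to its left, z up, the work surface at z = 0. Lengths are in m, angles in degrees, forces in N, time in s.
With the tool pointing down it reaches from about 0.375 to 0.925 m from the base axis. Payload 5.7 kg.
Tool frame: the origin (TCP) lies between the finger pads, 19 mm behind the fingertips; this is the grasp point; z points along the fingers, y is the line along which they close (so a half turn about z gives the same grasp; the last joint's range is limited). The gripper opens to 88 mm and grips with 3 to 60 N. Pads are 20 mm wide; open, the fingers measure 115 mm over their backs; the gripper's body (75 mm by 178 mm) begins 61 mm behind the grasp point.
Start: joints at [-6.595, 20.558, 86.54, -0, 72.909, -6.595], TCP at [0.6, -0, 0.241] pointing down, gripper open.
Joint ranges: [-170.27, 170.27], [-57.76, 135], [12.27, 136.19], [-55.21, 235.2], [11.17, 155.16], [-170.74, 170.74]. Speed limits (degrees/s): [136.94, 136.94, 180, 180, 180, 180].

INTERFACE

Orientations are given as a 3x3 rotation matrix whose columns are the frame's x, y, z axes.
In Python, from workcell import bot gives the robot as it stands. The module is installed in compiled form; this text tells all that it offers.
- The arm moves only by the tool carry_out, never from a script. Its argument "moves" is a list of rows, each a list of 2 entries, a list of its own where there are three numbers: the shift along the world's x, y, z normalised to -1 to 1, where 1 is 0.25 m, then the turn, a rotation vector about the world's x, y, z normalised to -1 to 1, where 1 is 180 degrees. In form: [[[tx, ty, tz], [ax, ay, az]], ...]. A call has 1 to 5 rows; each row shifts and turns the commanded pose from where the row before left it; what a row does not reach is not made up. A row lasts 1/12 s, in which the tool goes at most 41.7 mm and 7.16 degrees, less where a joint would pass 70% of its speed; a pose out of reach is approached as far as the arm can. A call with a number of a shift or a turn outside -1 to 1 is refused whole. A call with a gripper value outside its range is refused whole. "claw" is the finger opening in mm, from 0 to 87.8, set as the call begins (left out, the last holds). The fingers move at their own pace and stop on an object; "newtons" is the grip in N (left out, the last holds). Time passes only in rows, so rows that do not move let the fingers close. It gives the time, the measured TCP pose, the force, the opening and the grip force at its end, in the units of the state.
- bot.sense(): the state, without advancing time (a new reading comes with each control period).
- bot.grab_frame(name): name is "scene" or "side" or "wrist"; returns the picture (480x640x3 uint8, red, green, blue); there is no depth.
- bot.camera_params(name): a dict with "mtx" (3x3 intrinsics, pixels), "xyz" and "orientation" of the camera in the world. Camera axes: x right, y up, looking along -z (the intrinsics and any distortion apply to the point x, -y, -z); pixel columns grow to the right and rows downward; lengths in m; the calibration is good to about 2 mm. A picture is of the moment at which its call begins: read the wrist's pose just before it. camera_params takes no time and is no camera call; for the wrist camera it gives the pose at the moment of the call.
- bot.finish_job(): hands the job in; it is judged then, once.
Trained networks look in the newest picture that a camera, given by its name, has taken for a name from the list of things; names that differ only in an ending like _2 or _b are one class to them, and where a whole thing is asked for, a point or a joint stands for the part that bears it (a point fixed in the world has none). Each returns a list of dicts, best first, with "p" (0 to 1); they miss things now and then, are a little off and sometimes report something else, mostly with a low value. They report only what shows in the picture. A call takes as long as a camera call. They do not tell look-alikes from the thing itself.
- bot.search_frame(camera, label): "extent" ([left, top, right, bottom] in pixels, round what is visible of it).
- bot.silhouettes(camera, label): "mask" (480x640 bool, what is visible of it) and "extent" ([left, top, right, bottom] in pixels, round what is visible of it).
- bot.spot_point(camera, label): "centre" ([column, row] in pixels: a listed point, or the origin of a listed thing).
The state is a dict: "clock": time; "qpos": joint angles; "dq": joint speeds; "joint_torque": joint torques, N m; "eef_pos": TCP position; "eef_rot": TCP orientation; "force": force on the tool from outside, world axes, zero at the start; "wrist_torque": the same for the moment, N m; "gripper_width": finger opening in m; "grasp_force": force on a finger pad.
Only numpy, scipy, OpenCV 4.12 (cv2) and the standard library are available. Lean on these libraries where they do the work, as an engineer would, in place of code of your own. Each camera call takes 0.05 s, during which the arm holds its last target. There are 200 camera calls.

TASK

Push the carrier with the jaw model along the scanner's rails until it is fully home against the stop, pressing with the fingertips on the front face of its lip only, without gripping, lifting or tipping it. Then start the scan: point the fingertips down at the round touch-free sensor on the bench, a couple of centimetres above its middle, and stay there for two seconds without touching it. Do not touch any sensor or hover closely over the square or the long one, nor over the round one before the carrier is home, and leave the spare model, jar and mouse where they are.

Things in the scene. Friction and masses are not known exactly. Their poses are not given: they have to be found in the camera images.
- scanner: White scanner fixed to the bench. Bed 365 x 190 mm (x -165 to +200 mm), top 25 mm above the bench; column 60 x 110 mm, 150 mm high, from x = 130 mm on. Two rails, 12 mm wide and high, 91 mm apart inside, along x from -150 to 50 mm; steel stop 22 mm high, face at x = 51 mm. Origin: on the bench below the carrier's home place; +x away from the robot (pushing direction), y left, z up.
- scanner_seat (a point): Point on the top of the scanner's bed where the carrier's origin lies when it is fully home (the stop lets it pass by about 1 mm). Axes as the scanner's.
- carrier: Loose aluminium carrier, 100 (x) x 84 x 20 mm, 0.5 kg, flat on the bed between the rails, 55 to 100 mm short of home, slides with a few N of friction. Bears a white horseshoe jaw model, top about 50 mm above the bed. Front (-x) edge: upright push lip 60 mm wide, 8 mm thick, top 38 mm above the bed, front face 50 mm from the origin. Origin: centre of the underside; +x as the scanner's.
- sensor_round: Round sensor, 56 mm in diameter: it starts the scanner. Black puck, aluminium-framed window on top, fixed, 18 mm high. It notices a tool point (TCP, 19 mm behind the fingertips) less than 70 mm above the window and within 30 mm of its centre horizontally. Origin: centre of the underside.
- sensor_round_top (a point): Centre of the window of the round sensor, z up.
- sensor_square: Square sensor, 52 x 52 mm: it works the lamp, leave it alone. Black puck, aluminium-framed window on top, fixed, 18 mm high. It notices a tool point (TCP, 19 mm behind the fingertips) less than 70 mm above the window and within 30 mm of its centre horizontally. Origin: centre of the underside.
- sensor_square_top (a point): Centre of the window of the square sensor, z up.
- sensor_long: Long narrow sensor, 30 mm (x) x 90 mm (y): it works the extraction, leave it alone. Black puck, aluminium-framed window on top, fixed, 18 mm high. It notices a tool point (TCP, 19 mm behind the fingertips) less than 70 mm above the window and within 30 mm of its centre horizontally. Origin: centre of the underside.
- sensor_long_top (a point): Centre of the window of the long sensor, z up.
- spare_model: Bystander: loose plaster jaw model, 55 x 62 mm, about 35 mm high. Origin: centre of the underside.
- jar: Bystander: closed jar, 52 mm in diameter, 60 mm high. Origin: centre of the underside.
- mouse: Bystander: black computer mouse, 105 x 60 mm, 32 mm high. Origin: centre of the underside.
Not all that is in view belongs to the job. There is more than one size of the carrier; the one meant has the size given above.

How it is judged:
By the outcome, as a careful person would: the job done as asked, in the order asked, and still so for the second after the job is handed in, with the robot touching nothing.
It also fails if it takes over 48 s, if anything falls off the work surface, if the arm or the gripper's body presses on something with over 40 N, if the wrist force passes 120 N, or if a joint passes its speed limit or range.

## Working session

There is one attempt and no reset: what is moved stays moved. The work goes in short steps, Python scripts to look and compute and a tool call to move; the robot and the scene stay as the last step left them, time stands still between calls to the robot, and variables do not carry over. Pictures are saved under pics/ and viewed, at most 10 in all, crops included, and the job is handed in when it is done.

Besides the shell and the picture viewer there is one more tool, called after "Emit:" as name([rows], argument=value, ...), one row to a line, values as JSON. carry_out: Moves the arm, as the interface text tells. Scaled input: -1 to 1 covers 0.25 m each way for a shift and 180 degrees each way for a turn. Its arguments: {"type":"object","properties":{"moves":{"type":"array","items":{"type":"array"}},"claw":{"type":"number"},"newtons":{"type":"number"}},"required":["moves"]}

```bash
mkdir -p pics; cat > h.py <<'E'
import numpy as np, cv2
from workcell import bot
def ray(c,px):
    K=np.array(c['mtx']);R=np.array(c['orientation']);
    d=np.linalg.inv(K)@[px[0],px[1],1.]; d=R@np.array([d[0],-d[1],-d[2]])
    return np.array(c['xyz']),d
def onz(c,px,z):
    o,d=ray(c,px); return o+d*(z-o[2])/d[2]
def proj(c,P):
    R=np.array(c['orientation']);p=R.T@(np.array(P)-np.array(c['xyz'])); q=np.array(c['mtx'])@[p[0],-p[1],-p[2]]
    return q[:2]/q[2]
E
python3 - <<'E'
from h import *
Z=dict(carrier=.025,scanner_seat=.025,sensor_round_top=.018,sensor_square_top=.018,sensor_long_top=.018,spare_model=0,jar=0,mouse=0,scanner=0)
for n in ['scene','side']:
    im=bot.grab_frame(n);cv2.imwrite(f'pics/{n}0.png',im[:,:,::-1]);c=bot.camera_params(n)
    print(n,c)
    for k,z in Z.items():
        for r in bot.spot_point(n,k)[:3]: print(k,round(r['p'],2),np.round(r['centre']),np.round(onz(c,r['centre'],z),3))
print(bot.sense())
E
```

```text
scene {'mtx': array([[480.71766675,   0.        , 319.38649066],
       [  0.        , 480.71766675, 243.4158901 ],
       [  0.        ,   0.        ,   1.        ]]), 'xyz': array([ 1.17694422, -0.2998279 ,  0.96225988]), 'orientation': array([[ 0.33621315, -0.73026642,  0.59470301],
       [ 0.94170916,  0.25261843, -0.22218863],
       [ 0.01202395,  0.63474001,  0.77263222]])}
carrier 0.83 [379. 258.] [0.548 0.093 0.025]
carrier 0.58 [486. 258.] [0.635 0.343 0.025]
carrier 0.55 [352. 204.] [0.355 0.098 0.025]
scanner_seat 0.76 [403. 274.] [0.611 0.127 0.025]
scanner_seat 0.73 [152. 252.] [ 0.345 -0.431  0.025]
sensor_round_top 0.79 [278. 337.] [ 0.67  -0.203  0.018]
sensor_round_top 0.57 [402. 276.] [0.612 0.124 0.018]
sensor_square_top 0.74 [207. 274.] [ 0.451 -0.317  0.018]
sensor_square_top 0.6 [208. 312.] [ 0.557 -0.334  0.018]
sensor_long_top 0.83 [206. 309.] [ 0.549 -0.337  0.018]
sensor_long_top 0.48 [272. 302.] [ 0.578 -0.19   0.018]
spare_model 0.86 [270. 303.] [ 0.569 -0.193  0.   ]
jar 0.66 [263. 259.] [ 0.439 -0.174 -0.   ]
mouse 0.82 [150. 250.] [ 0.317 -0.44   0.  
[... 1131 characters left out ...]
443e+01, -6.59379971e+00]), 'dq': array([ 0.03033391, -0.01795286,  0.03234634,  0.02170086,  0.05525642,
        0.02758474]), 'joint_torque': array([ 1.69680334e-04, -5.15340829e+01, -2.71133441e+01,  6.78485096e-02,
        2.42516014e-02,  3.20042591e-05]), 'eef_pos': array([ 5.99952323e-01, -1.34126362e-05,  2.41333925e-01]), 'eef_rot': array([[ 2.41826961e-05,  9.99999992e-01, -1.21671549e-04],
       [ 1.00000000e+00, -2.41824643e-05,  1.90633606e-06],
       [ 1.90339373e-06, -1.21671595e-04, -9.99999993e-01]]), 'force': array([0.71339814, 0.68784519, 0.26687292]), 'wrist_torque': array([-0.04474046,  0.05237622,  0.02337327]), 'grasp_force': 0.0, 'gripper_width': 0.0875108074522507}
```

View pics/scene0.png

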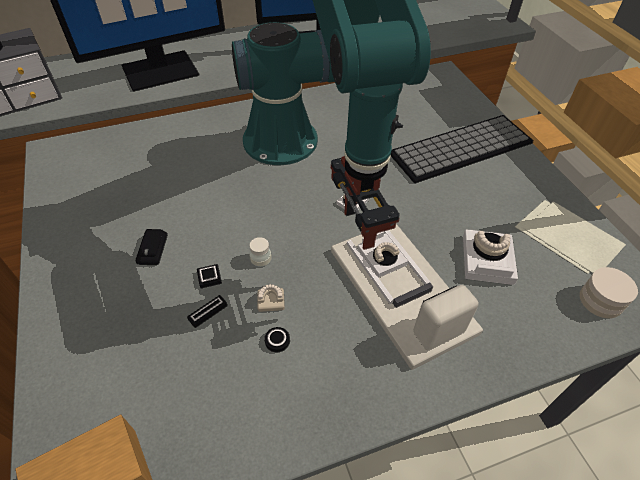

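View pics/side0.png

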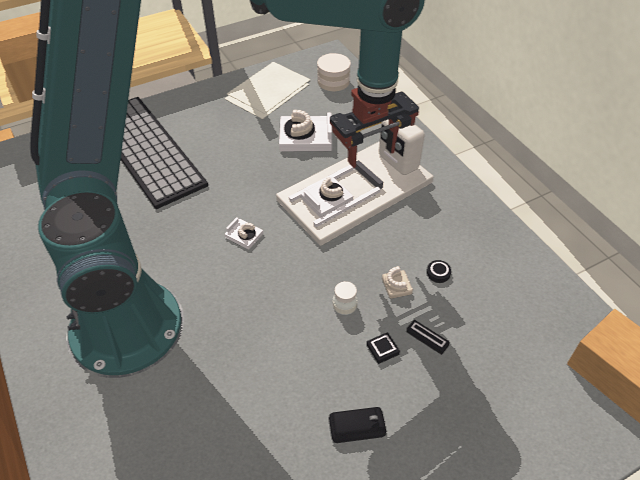

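The scene shows the scanner with its carrier at about (385,258) in the scene view and (330,190) in the side view. A smaller carrier lies nearer the robot, a larger one to its left, and the round puck is at (278,338) and (440,270). Next I'll enlarge the scanner to get its heading.

```bash
python3 - <<'E'
import cv2
a=cv2.imread('pics/scene0.png')[215:375,325:490];cv2.imwrite('pics/c1.png',cv2.resize(a,None,fx=3.5,fy=3.5,interpolation=2))
a=cv2.imread('pics/side0.png')[120:250,270:440];cv2.imwrite('pics/c2.png',cv2.resize(a,None,fx=4,fy=4,interpolation=2))
E
```

```text
(no output)
```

View pics/c1.png

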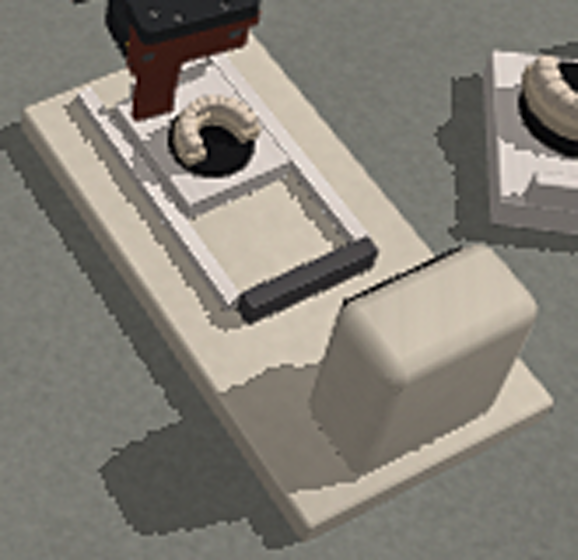

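View pics/c2.png

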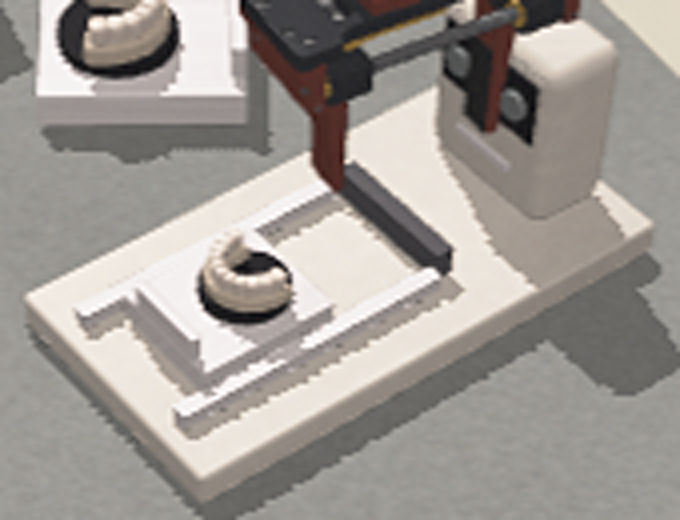

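```bash
python3 - <<'E'
from h import *
from scipy.optimize import least_squares
cs,cd=bot.camera_params('scene'),bot.camera_params('side')
S=lambda u,v:(cs,325+u/3.5,215+v/3.5); D=lambda u,v:(cd,270+u/4,120+v/4)
obs=[(S(24,108),(-.165,-.095,.025)),(S(304,528),(.2,-.095,.025)),(S(553,402),(.2,.095,.025)),
(D(25,302),(-.165,.095,.025)),(D(203,485),(-.165,-.095,.025)),(D(655,226),(.2,-.095,.025)),
(D(182,408),(-.15,-.0515,.037)),(D(82,318),(-.15,.0515,.037)),(D(447,250),(.051,-.0515,.047))]
def W(p,l): c,s=np.cos(p[2]),np.sin(p[2]); return [p[0]+c*l[0]-s*l[1],p[1]+s*l[0]+c*l[1],l[2]]
f=lambda p:np.concatenate([proj(o[0],W(p,l))-o[1:] for o,l in obs])
r=least_squares(f,[.615,.12,0.],loss='soft_l1');p=r.x
print(p,np.degrees(p[2]));print(np.round(f(p).reshape(-1,2),1))
for o,z,n in [(D(140,288),.063,'lipL'),(D(200,348),.063,'lipR'),(D(332,312),.045,'cfr'),(S(192,213),.045,'cfr'),(S(290,165),.045,'cfl')]:
    w=onz(o[0],o[1:],z);d=w[:2]-p[:2];c,s=np.cos(p[2]),np.sin(p[2])
    print(n,np.round(w,4),'scanner frame',np.round([c*d[0]+s*d[1],-s*d[0]+c*d[1]],4))
E
```

```text
[0.62198486 0.10583574 0.14209721] 8.141570313987208
[[-3.2  0.5]
 [ 0.1  1.2]
 [ 0.   0. ]
 [-0.9 -1.2]
 [ 0.3 -0.5]
 [ 0.8 -0.9]
 [-0.4  1.4]
 [-0.4 -1.1]
 [-1.7  2. ]]
lipL [0.497  0.1144 0.063 ] scanner frame [-0.1226  0.0262]
lipR [0.5048 0.0533 0.063 ] scanner frame [-0.1234 -0.0354]
cfr [0.598  0.0558 0.045 ] scanner frame [-0.0308 -0.0461]
cfr [0.61   0.0648 0.045 ] scanner frame [-0.0177 -0.0389]
cfl [0.5951 0.1451 0.045 ] scanner frame [-0.0211  0.0426]
```

Scanner fit is (0.622, 0.106) with a yaw of about 8.1°. The lip face is about 73 mm short of home, which is within the 55–100 mm given. Now I'll close the fingers and move to the place in front of the lip, turned so that both finger sides face it.

Emit:
carry_out([
  [[-0.047,0.0275,-0.03],[0,0,-0.038]],
  [[-0.047,0.0275,-0.03],[0,0,-0.038]],
  [[-0.047,0.0275,-0.03],[0,0,-0.038]],
  [[-0.047,0.0275,-0.03],[0,0,-0.038]],
], claw=0, newtons=20)

```text
clock: 1.33
eef_pos: [0.5525, 0.0277, 0.2111]
eef_rot: [[0.465, 0.885, 0.0], [0.885, -0.465, 0.0], [0.0, 0.0, -1.0]]
force: [-0.0, 0.8, -0.4]
gripper_width: 0.0645
grasp_force: 0.0
```

Emit:
carry_out([
  [[-0.047,0.0275,-0.03],[0,0,-0.038]],
  [[-0.047,0.0275,-0.03],[0,0,-0.038]],
  [[-0.047,0.0275,-0.03],[0,0,-0.038]],
  [[-0.047,0.0275,-0.03],[0,0,-0.038]],
])

```text
clock: 1.67
eef_pos: [0.5055, 0.0553, 0.1811]
eef_rot: [[0.82, 0.573, 0.0], [0.573, -0.82, 0.0], [0.0, 0.0, -1.0]]
force: [-0.7, 0.3, 0.9]
gripper_width: 0.0378
grasp_force: 0.0
```

Emit:
carry_out([
  [[-0.047,0.0275,-0.03],[0,0,-0.038]],
  [[-0.047,0.0275,-0.03],[0,0,-0.038]],
  [[-0.047,0.0275,-0.03],[0,0,-0.038]],
  [[-0.047,0.0275,-0.03],[0,0,-0.038]],
  [[0,0,0],[0,0,0]],
])

```text
clock: 2.08
eef_pos: [0.4553, 0.0832, 0.15]
eef_rot: [[0.991, 0.134, -0.005], [0.134, -0.991, 0.0], [-0.005, -0.001, -1.0]]
force: [-0.5, -0.3, 0.0]
gripper_width: 0.0045
grasp_force: 0.0
```

```bash
python3 - <<'E'
from h import *
s=bot.sense();print(s['clock'],s['eef_pos'],s['eef_rot'],s['force'],s['gripper_width'])
c=bot.camera_params('wrist');print(c)
im=bot.grab_frame('wrist');cv2.imwrite('pics/w1.png',im[:,:,::-1])
for k,z in dict(carrier=.025,scanner_seat=.025).items():
    for r in bot.spot_point('wrist',k)[:3]: print(k,r['p'],r['centre'],onz(c,r['centre'],z))
for n in ['scene','side']:
    im=bot.grab_frame(n);cv2.imwrite(f'pics/{n}1.png',im[:,:,::-1]);c=bot.camera_params(n)
    for k,z in dict(carrier=.025,scanner_seat=.025,sensor_round_top=.018).items():
        for r in bot.spot_point(n,k)[:3]: print(n,k,r['p'],onz(c,r['centre'],z))
E
```

```text
2.0833 [0.4553367  0.08324584 0.15004238] [[ 9.90939798e-01  1.34218449e-01 -4.87087189e-03]
 [ 1.34221546e-01 -9.90951300e-01  3.12941070e-04]
 [-4.78479437e-03 -9.63881714e-04 -9.99988088e-01]] [-0.5291512  -0.29519735  0.04939164] 0.004472690453035275
{'mtx': array([[385.74459015,   0.        , 319.48641632],
       [  0.        , 385.74459015, 245.96643752],
       [  0.        ,   0.        ,   1.        ]]), 'xyz': array([0.52876305, 0.09207064, 0.29248476]), 'orientation': array([[ 1.34314398e-01,  9.53295778e-01,  2.70530595e-01],
       [-9.90938701e-01,  1.29312623e-01,  3.63144076e-02],
       [-3.64649333e-04, -2.72956784e-01,  9.62026227e-01]])}
carrier 0.74 [315.0, 105.6] [0.54761361 0.09768211 0.025     ]
scene carrier 0.89 [0.55790275 0.09667714 0.025     ]
scene carrier 0.86 [0.63563342 0.34841098 0.025     ]
scene carrier 0.85 [0.34702388 0.10760314 0.025     ]
scene scanner_seat 0.84 [0.61892307 0.12485835 0.025     ]
scene sensor_round_top 0.65 [ 0.65626892 -0.20421474  0.018     ]
scene sensor_round_top 0.23 [ 0.57382725 -0.19421573  0.018     ]
side carrier 0.9 [0.32412828 0.09190353 0.025     ]
side carrier 0.75 [0.53911665 0.08724394 0.025     ]
side carrier 0.65 [0.61359922 0.3327066  0.025     ]
side scanner_seat 0.68 [ 0.54644164 -0.33494303  0.025     ]
side scanner_seat 0.56 [0.61736541 0.11013207 0.025     ]
side sensor_round_top 0.96 [ 0.67790276 -0.2126994   0.018     ]
```

View pics/w1.png

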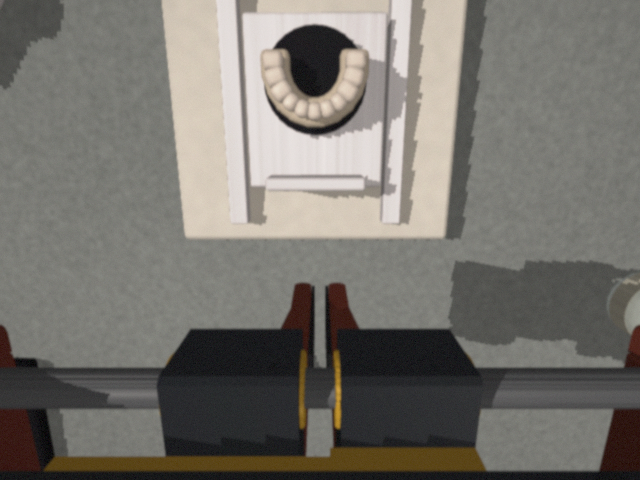

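The wrist view shows the carrier with its lip at rows 177–189, columns 267–364. The bed's front edge is at row 238, columns 187–445, and the rail ends are near row 222.

```bash
python3 - <<'E'
from h import *
bot.grab_frame('wrist')
c={'mtx': np.array([[385.74459015,0,319.48641632],[0,385.74459015,245.96643752],[0,0,1]]),'xyz':np.array([0.52876305,0.09207064,0.29248476]),'orientation':np.array([[ 1.34314398e-01,9.53295778e-01,2.70530595e-01],[-9.90938701e-01,1.29312623e-01,3.63144076e-02],[-3.64649333e-04,-2.72956784e-01,9.62026227e-01]])}
P={}
for n,px,z in [('bedL',(186,238),.025),('bedR',(446,238),.025),('railL',(239,222),.037),('railR',(391,222),.037),('lipL',(267,189),.063),('lipR',(364,189),.063),('railLfar',(222,0),.037),('railRfar',(403,0),.037),('cfl',(243,14),.045),('cfr',(387,13),.045)]:
    P[n]=onz(c,px,z);print(n,np.round(P[n],4))
a=lambda d:np.degrees(np.arctan2(d[1],d[0]))
print('yaw bed',a(P['bedL']-P['bedR'])-90,'lip',a(P['lipL']-P['lipR'])-90,a(P['railLfar']-P['railL']),a(P['railRfar']-P['railR']))
for l,r,x in [('bedL','bedR',-.165),('railL','railR',-.15)]:
    m=(P[l]+P[r])/2;t=np.radians(8);print('origin',m[:2]-x*np.array([np.cos(t),np.sin(t)]),np.linalg.norm(P[l]-P[r]))
print('lip',(P['lipL']+P['lipR'])/2,np.linalg.norm(P['lipL']-P['lipR']))
s=bot.sense();print(s['eef_pos'],s['eef_rot'][:,0])
E
```

```text
bedL [0.4466 0.1776 0.025 ]
bedR [ 0.4716 -0.0071  0.025 ]
railL [0.4663 0.1387 0.037 ]
railR [0.4801 0.0368 0.037 ]
lipL [0.4949 0.119  0.063 ]
lipR [0.5026 0.0619 0.063 ]
railLfar [0.597  0.1588 0.037 ]
railRfar [0.6112 0.0542 0.037 ]
cfl [0.5894 0.1444 0.045 ]
cfr [0.601  0.0632 0.045 ]
yaw bed 7.724441699702183 lip 7.721705445157426 8.751092235573621 7.586382610828597
origin [0.62248101 0.10822168] 0.18631646962044782
origin [0.62175157 0.10857778] 0.10283393315370223
lip [0.49873902 0.09047457 0.063     ] 0.05757256725644471
[0.45919835 0.08238394 0.15140468] [9.90444968e-01 1.37908343e-01 2.33931949e-04]
```

Emit:
carry_out([
  [[0,0.0104,-0.114],[0,0,0]],
  [[0,0,-0.114],[0,0,0]],
  [[0,0,-0.114],[0,0,0]],
  [[0.03,0.0041,0],[0,0,0]],
  [[0.03,0.0041,0],[0,0,0]],
])

```text
clock: 3.1
eef_pos: [0.473, 0.0871, 0.065]
eef_rot: [[0.99, 0.138, -0.004], [0.138, -0.99, -0.0], [-0.004, -0.001, -1.0]]
force: [0.4, 0.8, -0.5]
gripper_width: 0.0003
grasp_force: 0.0
```

Emit:
carry_out([
  [[0.012,0.0017,0],[0,0,0]],
  [[0.012,0.0017,0],[0,0,0]],
  [[0.012,0.0017,0],[0,0,0]],
  [[0.012,0.0017,0],[0,0,0]],
])

```text
clock: 3.43
eef_pos: [0.4869, 0.0889, 0.067]
eef_rot: [[0.99, 0.138, 0.002], [0.138, -0.99, 0.0], [0.002, 0.0, -1.0]]
force: [-2.9, -0.2, 2.3]
gripper_width: 0.0007
grasp_force: 2.0
```

```bash
python3 - <<'E'
from h import *
s=bot.sense();print(s['clock'],s['eef_pos'],s['eef_rot'][:,2],s['force'],s['gripper_width'])
im=bot.grab_frame('wrist');cv2.imwrite('pics/w2.png',im[:,:,::-1])
E
```

```text
3.4333 [0.48694841 0.08893363 0.06702735] [ 1.73078087e-03  1.41074177e-04 -9.99998492e-01] [-2.93115848 -0.15183125  2.33219364] 0.0006559833915958655
```

View pics/w2.png

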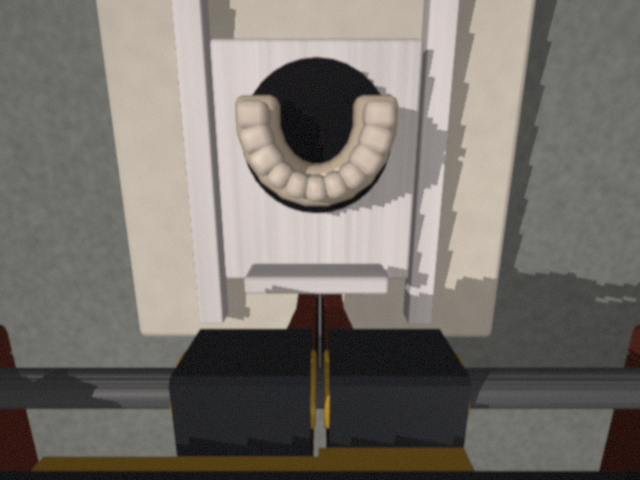

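The closed fingertips are at the middle of the lip (column 320, row 292) and just touching, at about 3 N. I'll push along the rails now, slowly.

Emit:
carry_out([
  [[0.014,0.0019,0],[0,0,0]],
  [[0.014,0.0019,0],[0,0,0]],
  [[0.014,0.0019,0],[0,0,0]],
  [[0.014,0.0019,0],[0,0,0]],
  [[0.014,0.0019,0],[0,0,0]],
])

```text
clock: 3.9
eef_pos: [0.5034, 0.0913, 0.0657]
eef_rot: [[0.99, 0.138, -0.001], [0.138, -0.99, 0.0], [-0.001, -0.0, -1.0]]
force: [-2.9, -0.4, 2.1]
gripper_width: 0.0002
grasp_force: 1.7
```

Emit:
carry_out([
  [[0.014,0.0019,0],[0,0,0]],
  [[0.014,0.0019,0],[0,0,0]],
  [[0.014,0.0019,0],[0,0,0]],
  [[0.014,0.0019,0],[0,0,0]],
  [[0.014,0.0019,0],[0,0,0]],
])

```text
clock: 4.32
eef_pos: [0.5214, 0.0937, 0.0658]
eef_rot: [[0.99, 0.138, 0.0], [0.138, -0.99, 0.0], [0.0, -0.0, -1.0]]
force: [-1.8, -0.0, 0.3]
gripper_width: 0.0007
grasp_force: 1.3
```

Emit:
carry_out([
  [[0.014,0.0019,0],[0,0,0]],
  [[0.014,0.0019,0],[0,0,0]],
  [[0.014,0.0019,0],[0,0,0]],
  [[0.014,0.0019,0],[0,0,0]],
  [[0.014,0.0019,0],[0,0,0]],
])

```text
clock: 4.73
eef_pos: [0.5389, 0.096, 0.0658]
eef_rot: [[0.99, 0.138, 0.0], [0.138, -0.99, 0.0], [0.0, -0.0, -1.0]]
force: [-1.5, 0.0, -0.0]
gripper_width: -0.0
grasp_force: 1.0
```

```bash
python3 - <<'E'
from h import *
s=bot.sense();print(s['clock'],s['eef_pos'],s['eef_rot'],s['force'],s['gripper_width'])
im=bot.grab_frame('wrist');cv2.imwrite('pics/w3.png',im[:,:,::-1])
E
```

```text
4.7333 [0.5389364 0.0960234 0.0657746] [[ 9.90466179e-01  1.37755998e-01  1.84888740e-04]
 [ 1.37755981e-01 -9.90466193e-01  1.05312403e-04]
 [ 1.97633462e-04 -7.88388433e-05 -9.99999977e-01]] [-1.54629727  0.03779412 -0.03196811] -1.2012310896361382e-05
```

View pics/w3.png

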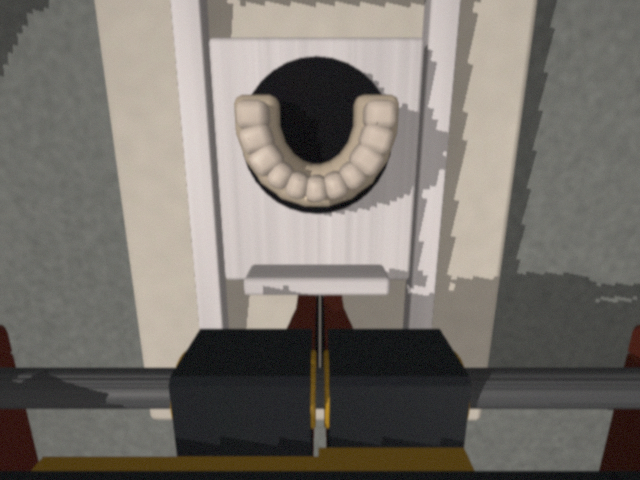

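The carrier is sliding straight between the rails, with about 21 mm to go.

Emit:
carry_out([
  [[0.01,0.0014,0],[0,0,0]],
  [[0.01,0.0014,0],[0,0,0]],
  [[0.01,0.0014,0],[0,0,0]],
  [[0.01,0.0014,0],[0,0,0]],
  [[0.01,0.0014,0],[0,0,0]],
])

```text
clock: 5.2
eef_pos: [0.5512, 0.0978, 0.0658]
eef_rot: [[0.99, 0.138, 0.0], [0.138, -0.99, 0.0], [0.0, -0.0, -1.0]]
force: [-2.6, -1.0, 0.9]
gripper_width: 0.0004
grasp_force: 1.2
```

Emit:
carry_out([
  [[0.005,0.0007,0],[0,0,0]],
  [[0.005,0.0007,0],[0,0,0]],
  [[0.005,0.0007,0],[0,0,0]],
])

```text
clock: 5.45
eef_pos: [0.5546, 0.0983, 0.0659]
eef_rot: [[0.99, 0.138, -0.001], [0.138, -0.99, 0.0], [-0.001, -0.0, -1.0]]
force: [-3.5, -0.9, 2.0]
gripper_width: 0.0006
grasp_force: 1.5
```

Emit:
carry_out([
  [[0.005,0.0007,0],[0,0,0]],
  [[0.005,0.0007,0],[0,0,0]],
  [[0.005,0.0007,0],[0,0,0]],
])

```text
clock: 5.7
eef_pos: [0.5585, 0.0988, 0.0658]
eef_rot: [[0.99, 0.138, -0.0], [0.138, -0.99, 0.0], [-0.0, -0.0, -1.0]]
force: [-2.9, -0.8, 1.7]
gripper_width: 0.0004
grasp_force: 1.4
```

Emit:
carry_out([
  [[0.004,0.0006,0],[0,0,0]],
  [[0.004,0.0006,0],[0,0,0]],
])

```text
clock: 5.87
eef_pos: [0.5605, 0.0991, 0.0658]
eef_rot: [[0.99, 0.138, -0.0], [0.138, -0.99, 0.0], [-0.0, -0.0, -1.0]]
force: [-3.6, -0.6, 2.2]
gripper_width: 0.0002
grasp_force: 1.5
```

Emit:
carry_out([
  [[0.004,0.0006,0],[0,0,0]],
  [[0.004,0.0006,0],[0,0,0]],
])

```text
clock: 6.03
eef_pos: [0.5611, 0.0992, 0.0656]
eef_rot: [[0.99, 0.138, -0.003], [0.138, -0.99, -0.0], [-0.003, -0.0, -1.0]]
force: [-8.0, -1.1, 5.4]
gripper_width: 0.0
grasp_force: 3.9
```

```bash
python3 - <<'E'
from h import *
im=bot.grab_frame('wrist');s=bot.sense();print(s['clock'],s['eef_pos'],s['force'])
cv2.imwrite('pics/w4.png',im[:,:,::-1])
E
```

```text
6.0833 [0.56106237 0.09919088 0.06563101] [-6.40787568 -0.61789121  4.68170769]
```

View pics/w4.png

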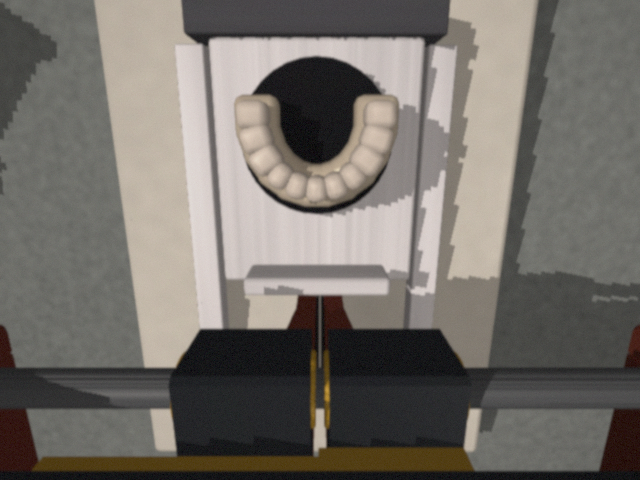

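The carrier's far edge (row 38) meets the dark stop, and the force is rising. I'll press once more to confirm it's home.

Emit:
carry_out([
  [[0.004,0.0006,0],[0,0,0]],
  [[0.003,0.0004,0],[0,0,0]],
  [[0,0,0],[0,0,0]],
])

```text
clock: 6.33
eef_pos: [0.5611, 0.0993, 0.0654]
eef_rot: [[0.99, 0.138, -0.006], [0.138, -0.99, -0.001], [-0.006, -0.0, -1.0]]
force: [-8.9, -2.0, 7.0]
gripper_width: 0.0006
grasp_force: 4.7
```

Stalled with the force rising: it's home. Now I'll back off, lift, and go towards the round sensor.

Emit:
carry_out([
  [[-0.03,-0.0041,0],[0,0,0]],
  [[-0.03,-0.0041,0],[0,0,0]],
  [[-0.03,-0.0041,0],[0,0,0]],
  [[0,0,0.15],[0,0,0]],
  [[0,0,0.15],[0,0,0]],
])

```text
clock: 6.75
eef_pos: [0.5391, 0.0964, 0.1397]
eef_rot: [[0.99, 0.138, -0.005], [0.138, -0.99, -0.0], [-0.005, -0.001, -1.0]]
force: [1.9, 0.5, 0.0]
gripper_width: 0.0005
grasp_force: 0.0
```

Emit:
carry_out([
  [[0,0,0.15],[0,0,0]],
  [[0.033,-0.147,0.024],[0,0,0]],
  [[0.033,-0.147,0.024],[0,0,0]],
  [[0.033,-0.147,0.024],[0,0,0]],
  [[0.033,-0.147,0.024],[0,0,0]],
])

```text
clock: 7.17
eef_pos: [0.5751, -0.0518, 0.2033]
eef_rot: [[0.99, 0.139, 0.002], [0.139, -0.99, -0.0], [0.002, 0.001, -1.0]]
force: [-0.3, -0.0, -0.3]
gripper_width: 0.0004
grasp_force: 0.0
```

Emit:
carry_out([
  [[0.033,-0.147,0.024],[0,0,0]],
  [[0.033,-0.147,0.024],[0,0,0]],
  [[0.033,-0.147,0.024],[0,0,0]],
  [[0,0,0],[0,0,0]],
  [[0,0,0],[0,0,0]],
])

```text
clock: 7.58
eef_pos: [0.6001, -0.1629, 0.2206]
eef_rot: [[0.991, 0.134, 0.002], [0.134, -0.991, -0.001], [0.002, 0.001, -1.0]]
force: [0.6, 0.5, -0.0]
gripper_width: 0.0004
grasp_force: 0.0
```

```bash
python3 - <<'E'
from h import *
c=bot.camera_params('wrist');s=bot.sense();print(s['clock'],s['eef_pos'],s['force'])
im=bot.grab_frame('wrist');cv2.imwrite('pics/w5.png',im[:,:,::-1])
for k in ['sensor_round_top','sensor_square_top']:
    for r in bot.spot_point('wrist',k): print(k,r['p'],r['centre'],onz(c,r['centre'],.018))
for r in bot.search_frame('wrist','sensor_round'): print(r)
for n in ['scene','side']:
    im=bot.grab_frame(n);cv2.imwrite(f'pics/{n}5.png',im[:,:,::-1]);cc=bot.camera_params(n)
    for r in bot.spot_point(n,'carrier'): print(n,r['p'],onz(cc,r['centre'],.025))
a=cv2.imread('pics/scene5.png')[200:350,310:490];b=cv2.imread('pics/w5.png')
a=cv2.resize(a,(576,480));cv2.imwrite('pics/m5.png',cv2.resize(np.hstack([b,a]),(800,316)))
E
```

```text
7.5833 [ 0.60006387 -0.16290317  0.22063337] [ 0.57625017  0.51562699 -0.03106681]
sensor_round_top 0.88 [380.1, 154.1] [ 0.66737316 -0.20851903  0.018     ]
sensor_round_top 0.38 [485.0, 293.0] [ 0.55272758 -0.33150964  0.018     ]
{'extent': [345.7, 116.8, 411.3, 181.5], 'p': 0.96}
scene 0.87 [0.63214825 0.35463257 0.025     ]
scene 0.85 [0.62868582 0.11220727 0.025     ]
scene 0.56 [0.35305678 0.10074389 0.025     ]
side 0.86 [0.32078633 0.09019482 0.025     ]
side 0.7 [0.61243498 0.33808158 0.025     ]
side 0.69 [0.60578946 0.08992565 0.025     ]
side 0.67 [0.61472105 0.10712102 0.025     ]
```

View pics/m5.png

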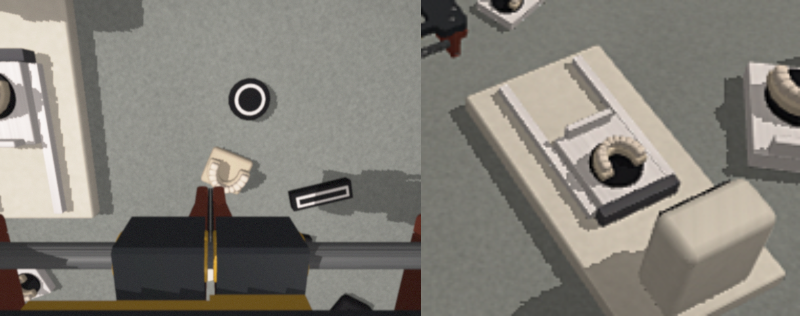

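The carrier sits against the stop in the right-hand crop. The round sensor's ring is at about (378,149) in the wrist picture, so I'll refine its centre.

```bash
python3 - <<'E'
from h import *
im=cv2.imread('pics/w5.png',0)[105:195,335:425]
n,l,st,ce=cv2.connectedComponentsWithStats((im>190).astype('uint8'))
c=bot.camera_params('wrist')
for i in range(1,n):
    if st[i,4]>50:
        px=(335+st[i,0]+(st[i,2]-1)/2,105+st[i,1]+(st[i,3]-1)/2);print(st[i],px,onz(c,px,.018))
s=bot.sense();print(s['eef_pos'])
E
```

```text
[ 22  23  46  47 582] (np.float64(379.5), np.float64(151.0)) [ 0.66887674 -0.20358205  0.018     ]
[ 0.59930839 -0.15954448  0.22024421]
```

```bash
python3 - <<'E'
from h import *
c=bot.camera_params('wrist');im=cv2.cvtColor(bot.grab_frame('wrist'),cv2.COLOR_RGB2GRAY)[105:195,335:425]
n,l,st,ce=cv2.connectedComponentsWithStats((im>190).astype('uint8'))
for i in range(1,n):
    if st[i,4]>50:
        px=(335+st[i,0]+(st[i,2]-1)/2,105+st[i,1]+(st[i,3]-1)/2);print(st[i],px,onz(c,px,.018))
s=bot.sense();print(s['eef_pos'])
E
```

```text
[ 27  22  46  47 581] (np.float64(384.5), np.float64(150.0)) [ 0.67031212 -0.20772956  0.018     ]
[ 0.59938589 -0.15977046  0.22028281]
```

Emit:
carry_out([
  [[0.095,-0.063,0],[0,0,0]],
  [[0.095,-0.063,0],[0,0,0]],
  [[0.094,-0.064,0],[0,0,0]],
  [[0,0,-0.12],[0,0,0]],
  [[0,0,-0.12],[0,0,0]],
])

```text
clock: 8.45
eef_pos: [0.6739, -0.2097, 0.1617]
eef_rot: [[0.99, 0.138, 0.006], [0.138, -0.99, -0.003], [0.006, 0.003, -1.0]]
force: [-0.7, -0.6, -0.5]
gripper_width: 0.0004
grasp_force: 0.0
```

Emit:
carry_out([
  [[0,0,-0.12],[0,0,0]],
  [[0,0,-0.12],[0,0,0]],
  [[0,0,-0.08],[0,0,0]],
  [[0,0,-0.076],[0,0,0]],
  [[0,0,0],[0,0,0]],
])

```text
clock: 8.87
eef_pos: [0.6675, -0.2065, 0.0568]
eef_rot: [[0.99, 0.138, -0.007], [0.138, -0.99, 0.003], [-0.007, -0.004, -1.0]]
force: [-0.1, 0.4, -0.6]
gripper_width: 0.0002
grasp_force: 0.0
```

Emit:
carry_out([
  [[0,0,0],[0,0,0]],
  [[0,0,0],[0,0,0]],
  [[0,0,0],[0,0,0]],
  [[0,0,0],[0,0,0]],
  [[0,0,0],[0,0,0]],
])

```text
clock: 9.28
eef_pos: [0.6713, -0.2085, 0.0628]
eef_rot: [[0.99, 0.138, 0.002], [0.138, -0.99, -0.001], [0.002, 0.001, -1.0]]
force: [-1.3, -0.7, 0.5]
gripper_width: 0.0006
grasp_force: 0.0
```

```bash
python3 - <<'E'
from h import *
print(bot.sense()['eef_pos'])
b=[]
for n,x,y in [('scene',200,250),('side',370,190)]:
    im=bot.grab_frame(n)[y:y+150,x:x+150,::-1];b.append(cv2.resize(im,(400,400)))
cv2.imwrite('pics/m6.png',np.hstack(b))
E
```

```text
[ 0.67129958 -0.20852191  0.06279176]
```

View pics/m6.png

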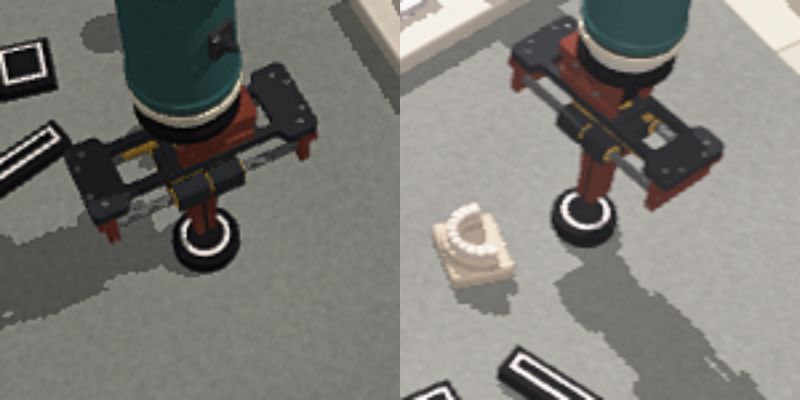

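Both views show the fingertips over the round window's middle, clear of it. I'll hold for well over two seconds.

Emit:
carry_out([
  [[0,0,0],[0,0,0]],
  [[0,0,0],[0,0,0]],
  [[0,0,0],[0,0,0]],
  [[0,0,0],[0,0,0]],
  [[0,0,0],[0,0,0]],
])

```text
clock: 9.8
eef_pos: [0.6704, -0.2082, 0.0612]
eef_rot: [[0.99, 0.138, -0.0], [0.138, -0.99, 0.0], [-0.0, -0.0, -1.0]]
force: [-0.1, -0.1, -0.0]
gripper_width: 0.0003
grasp_force: 0.0
```

Emit:
carry_out([
  [[0,0,0],[0,0,0]],
  [[0,0,0],[0,0,0]],
  [[0,0,0],[0,0,0]],
  [[0,0,0],[0,0,0]],
  [[0,0,0],[0,0,0]],
])

```text
clock: 10.22
eef_pos: [0.6705, -0.2082, 0.0613]
eef_rot: [[0.99, 0.138, 0.0], [0.138, -0.99, 0.0], [0.0, -0.0, -1.0]]
force: [-0.1, 0.2, -0.9]
gripper_width: 0.0007
grasp_force: 0.0
```

Emit:
carry_out([
  [[0,0,0],[0,0,0]],
  [[0,0,0],[0,0,0]],
  [[0,0,0],[0,0,0]],
  [[0,0,0],[0,0,0]],
  [[0,0,0],[0,0,0]],
])

```text
clock: 10.63
eef_pos: [0.6705, -0.2082, 0.0613]
eef_rot: [[0.99, 0.138, -0.0], [0.138, -0.99, 0.0], [0.0, -0.0, -1.0]]
force: [0.4, -0.3, -0.5]
gripper_width: 0.0006
grasp_force: 0.0
```

Emit:
carry_out([
  [[0,0,0],[0,0,0]],
  [[0,0,0],[0,0,0]],
  [[0,0,0],[0,0,0]],
  [[0,0,0],[0,0,0]],
  [[0,0,0],[0,0,0]],
])

```text
clock: 11.05
eef_pos: [0.6704, -0.2082, 0.0613]
eef_rot: [[0.99, 0.138, -0.0], [0.138, -0.99, 0.0], [-0.0, -0.0, -1.0]]
force: [-0.1, 0.1, 0.6]
gripper_width: 0.0003
grasp_force: 0.0
```

Emit:
carry_out([
  [[0,0,0],[0,0,0]],
  [[0,0,0],[0,0,0]],
  [[0,0,0],[0,0,0]],
  [[0,0,0],[0,0,0]],
  [[0,0,0],[0,0,0]],
])

```text
clock: 11.47
eef_pos: [0.6705, -0.2082, 0.0613]
eef_rot: [[0.99, 0.138, 0.0], [0.138, -0.99, 0.0], [0.0, -0.0, -1.0]]
force: [-0.2, -0.9, -0.4]
gripper_width: 0.0006
grasp_force: 0.0
```

Emit:
carry_out([
  [[0,0,0],[0,0,0]],
  [[0,0,0],[0,0,0]],
  [[0,0,0],[0,0,0]],
  [[0,0,0],[0,0,0]],
  [[0,0,0],[0,0,0]],
])

```text
clock: 11.88
eef_pos: [0.6705, -0.2082, 0.0613]
eef_rot: [[0.99, 0.138, 0.0], [0.138, -0.99, 0.0], [0.0, -0.0, -1.0]]
force: [0.1, -0.5, 0.1]
gripper_width: 0.0002
grasp_force: 0.0
```

```bash
python3 - <<'E'
from h import *
s=bot.sense();print(s['clock'],s['eef_pos'],s['force']);print(bot.finish_job())
E
```

```text
11.8833 [ 0.67047838 -0.20820011  0.0613263 ] [ 0.06095735 -0.4503111   0.1166901 ]
the job is handed in; nothing more can be done
None
```

I pushed the carrier home against the stop by its lip, held the fingertips about 24 mm above the middle of the round sensor for about 3 s without touching it, and handed the job in at 11.9 s; no verdict came back.

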